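Seat a diesel injector in the spray collector with the carriage feed knob

ROBOT

A 7-joint arm with a two-finger parallel gripper is mounted at the origin on the work surface. World frame = base frame: x ahead of the robot, y to its left, z up, the work surface at z = 0. Lengths are in m, angles in rad, forces in N, time in s.
With the tool pointing down it reaches from about 0.4 to 0.85 m from the base axis. Payload 10.4 kg.
Tool frame: the origin (TCP) lies at the very end of the fingers, on their centre line; the grasp point (between the pads) lies 19 mm behind it; y points along the fingers, z is the direction in which the jaws open and shut, and the axes are right-handed (so a half turn about y gives the same grasp; the last joint's range is limited). The gripper opens to 87 mm and grips with 3 to 60 N. Pads are 19 mm wide; open, the fingers measure 117 mm over their backs; the gripper's body (75 mm by 190 mm) begins 51 mm behind the grasp point.
Start: joints at [-1.205, 0.332, -0.065, 1.46, 0.022, 1.35, -0.088], TCP at [0.237, 0.578, 0.223] pointing down, gripper open.
Joint ranges: [-2.6, 2.6], [-0.5, 2.12], [-1.47, 1.34], [0.16, 2.42], [-1.27, 4.41], [0.06, 2.06], [-2.6, 2.6]. Speed limits (rad/s): [2.22, 2.22, 2.79, 2.79, 3.14, 3.14, 3.14].

INTERFACE

Orientations are given as a rotation vector (axis times angle).
In Python, from plant import manip, eyes gives the robot as it stands. The module is installed in compiled form; this text tells all that it offers.
- The arm moves only by the shell command python3 -m crank 'ROWS' [FORCE]. ROWS is JSON, one flat list of numbers, 5 for each row, row after row: the shift along the tool's x, y, z in mm, then the turn about the tool's y in rad, then the closure in counts, from 0 (fully open) to 255 (shut). In form: [tx, ty, tz, turn, hand, tx, ty, tz, turn, hand, ...]. A call has 1 to 20 rows; each row shifts and turns the pose as measured when the row begins, along the tool's axes as they then stand; what a row does not reach is not made up. A row lasts 1/12 s, in which the tool goes at most 41.7 mm and 7.16 degrees, less where a joint would pass 70% of its speed; a pose out of reach is approached as far as the arm can. A call is refused whole if a number of a shift passes 41.7 or a number of a turn 0.125, either way. A call with a gripper value outside its range is refused whole. The fingers move at their own pace and stop on an object; FORCE is the grip in N (left out, the last holds). Time passes only in rows, so rows that do not move let the fingers close. It gives the time, the measured TCP pose, the force and the opening at its end, in the units of the state.
- manip.get_obs(): the state, without advancing time (a new reading comes with each control period).
- eyes.capture(name): name is "side" or "top"; returns a dict with "image" (480x640x3 uint8, red, green, blue), "fx", "fy", "cx", "cy" (pixels), "k1" (the pictures are not rectified: a ray, as slopes to the right and down, at radius r is drawn at 1 + k1 r^2 times it, then the intrinsics apply), "T" (4x4, takes a point from camera to world coordinates). Camera axes: x right, y up, looking along -z (the intrinsics and any distortion apply to the point x, -y, -z); pixel columns grow to the right and rows downward; lengths in m; the calibration is good to about 2 mm. A picture is of the moment at which its call begins. There is no depth.
- manip.job_done(): hands the job in, once; it reports no verdict.
The state is a dict: "time": time; "qpos": joint angles; "dq": joint speeds; "joint_torque": joint torques, N m; "ee_pos": TCP position; "tool_rot": TCP orientation; "ft_force": force on the tool from outside, world axes, zero at the start; "wrist_torque": the same for the moment, N m; "gripper_width": finger opening in m.
Only numpy, scipy, OpenCV 4.12 (cv2) and the standard library are available. Lean on these libraries where they do the work, as an engineer would, in place of code of your own. Each camera call takes 0.05 s, during which the arm holds its last target. There are 200 camera calls.

TASK

Lay the injector from the rubber mat into the fixture's cradle with its brass nozzle facing the blue spray collector, then turn the black knob on the green carriage clockwise, following it as the carriage travels away, until the ram has fed the nozzle fully home on the seal inside the collector and presses it there with about 12 N (not over 22 N). Move the carriage by its knob only, do not force the knob sideways, and leave the knob released and the other things on the bench alone.

Things in the scene. Friction and masses are not known exactly. Their poses are not given: they have to be found in the camera images.
- fixture: Fixed feed fixture on an aluminium plate 380 x 120 mm. Origin on the bench surface; x = feed direction (carriage to collector), z up. Along x: green carriage with knob from -166 mm; grey cradle bed -40 to 95 mm (50 mm wide, top at z = 40); blue collector 110 to 195 mm (78 wide, 84 high, fitting on top to 122 mm high).
- cradle (a point): Where the injector's centre comes when laid in the cradle: on the centre line, 53 mm above the bench, at fixture x = 14 mm, 12 mm short of touching the ram and 6 mm short of entering the mouth; 5 mm either way along x is fine. Axes as fixture. Cheek pairs at x = -34..-10 and 52..82 mm, 31 mm apart, flared at the top, up to 60 mm above the bench, 55 mm over all; the bed between them is free for fingers.
- mouth (a point): Centre of the collector's open mouth, a 26 x 26 mm square bore along fixture x, 53 mm above the bench. The seal against which the nozzle tip stops is out of sight inside, 12 to 22 mm deep, different each time; it can only be felt.
- injector_center (a point): Centre of the loose diesel injector (0.15 to 0.31 kg): square steel body 90 mm long, 26 x 26 mm, origin 13 mm above its underside. x towards the nozzle: round nozzle (19 then 15 mm diameter, brass end) sticks out 45 mm at the +x end, a green round cap 12 mm at the -x end; the body half near the cap is black. Starts lying flat on a 3 mm thick rubber mat, z up.
- nozzle_tip (a point): Tip of the injector's brass nozzle, on its axis, 90 mm from the body's centre.
- injector: The same injector; origin under the body's centre, on its underside, axes as at its centre.
- ram: Green carriage block 70 x 80 mm, top 58 mm above the bench; its steel ram ends in a sprung rubber pad (22 mm diameter) 76 mm ahead of the block's centre, 53 mm above the bench. Origin under the block's centre, 24 mm above the bench; axes as fixture. The knob drives it up to 55 mm along fixture +x. The pad gives about 1 mm per 7 N. Do not push the block itself.
- knob_grip (a point): Centre of the round black knob on top of the carriage, a vertical cylinder of 42 mm diameter and 32 mm height (white pointer line on its top), 84 mm above the bench; its underside is 66 mm and its top 98 mm above the bench. It travels with the carriage. It has to be gripped again every 1.5 rad or less; any grip direction will do.
- knob (a joint): Knob angle (rad), 0 at the start, grows clockwise from above, up to 2.8. Each radian feeds carriage, ram and knob 20 mm along fixture +x. It stays where left and holds up to 14 N of ram pressure. It takes about 0.3 N m to turn with the ram free, up to 0.1 more sliding the injector, and 0.02 N m per newton of the ram on the injector: 12 N is about 0.24 N m above the free running torque.
- flex_a (a joint): Sideways flex of the knob on its stem (m), along the knob's own white pointer line, 5 N per mm. More than 2.5 mm (12 N of sideways push or pull on the knob) damages it: the hand must travel with the knob.
- flex_b (a joint): The same flex across the pointer line (m), 5 N per mm, same limit.
- module: Bystander: black diagnostic box 85 x 130 x 32 mm lying on the bench, origin under its centre.
- filter: Bystander: black and aluminium fuel filter head standing on the bench, 68 mm diameter, 95 mm high, origin under its centre.
- plug: Bystander: black and yellow connector plug 70 x 30 x 26 mm, origin under it.
Mind the look-alikes: they are no part of the job. What is meant by the injector is not red, and is the smaller of those in its own colour.

How it is judged:
On the way, in this order (a step that is already met when the one before it is completed fails the run):
1. the injector lies released in the cradle, nozzle towards the collector (y of injector_center in the frame of fixture between -0.006 and 0.006 m and z of injector_center in the frame of fixture between 0.049 and 0.057 m and angle between the x axis of injector_center and the x axis of fixture, either way round below 0.12 rad and x of nozzle_tip in the frame of fixture between 0.085 and 0.115 m and contact force between the fingers and injector below 0.3 N), for 0.2 s.
2. the ram presses the nozzle on the seal with 7 to 22 N (y of injector_center in the frame of fixture between -0.006 and 0.006 m and z of injector_center in the frame of fixture between 0.049 and 0.057 m and angle between the x axis of injector_center and the x axis of fixture, either way round below 0.12 rad and x of nozzle_tip in the frame of fixture above 0.085 m and x of nozzle_tip in the frame of fixture above 0.119 m and contact force between ram and injector between 7 and 22 N), for 0.2 s.
At the end, for the whole second after the job is handed in: The injector lies straight in the cradle (within 6 mm of the centre line and 0.12 rad), its nozzle tip at least 9 mm inside the collector's mouth and stopped on the hidden seal; the ram presses on it with 7 to 22 N; all is at rest and the knob and injector are released (all of step 2 and linear speed of injector below 0.005 m/s and contact force between the fingers and injector below 0.3 N); the robot touches nothing.
It fails at once if the ram presses the injector with more than 22 N (contact force between ram and injector above 22 N).
It fails at once if the knob's stem is pushed or pulled sideways by more than 2.5 mm (12 N) (value of joint any of flex_a, flex_b above 0.0025 m or value of joint any of flex_a, flex_b below -0.0025 m).
It fails at once if the robot pushes the carriage block or ram itself (over 5 N) (contact force between any of the fingers, the arm and ram above 5 N).
It fails at once if the robot holds or pushes the injector once it is in the collector (y of injector_center in the frame of fixture between -0.006 and 0.006 m and z of injector_center in the frame of fixture between 0.049 and 0.057 m and angle between the x axis of injector_center and the x axis of fixture, either way round below 0.12 rad and x of nozzle_tip in the frame of fixture between 0.085 and 0.15 m and x of nozzle_tip in the frame of fixture above 0.119 m and contact force between the fingers and injector above 2 N).
It fails at once if a bystander is moved by more than 20 mm (distance of any of module, filter, plug from where it was at the start of the episode above 0.02 m).
It also fails if it takes over 67 s, if anything falls off the work surface, if the arm or the gripper's body presses on something with over 40 N, if the wrist force passes 120 N, or if a joint passes its speed limit or range.

## Working session

There is one attempt and no reset: what is moved stays moved. The work goes in short steps, Python scripts to look and compute and a shell command to move; the robot and the scene stay as the last step left them, time stands still between calls to the robot, and variables do not carry over. Pictures are saved under pics/ and viewed, about 8 in all and at most 12, crops included, and the job is handed in when it is done.

```bash
mkdir -p pics; ls
cat > h.py <<'E'
import numpy as np, cv2
from plant import manip, eyes
from scipy.spatial.transform import Rotation as R
def cap(n):
    c=eyes.capture(n); return c
def ray(c,u,v):
    a=np.array([(u-c['cx'])/c['fx'],(v-c['cy'])/c['fy']]); d=a.copy()
    for _ in range(20): d=a/(1+c['k1']*(d@d))
    T=np.array(c['T']); return T[:3,3],T[:3,:3]@np.array([d[0],-d[1],-1])
def onz(c,u,v,z):
    o,d=ray(c,u,v); return o+d*(z-o[2])/d[2]
def two(c1,p1,c2,p2):
    o1,d1=ray(c1,*p1);o2,d2=ray(c2,*p2)
    s=np.linalg.lstsq(np.c_[d1,-d2],o2-o1,rcond=None)[0]
    a,b=o1+s[0]*d1,o2+s[1]*d2
    return (a+b)/2,np.linalg.norm(a-b)
def proj(c,P):
    T=np.array(c['T']);q=T[:3,:3].T@(np.array(P)-T[:3,3]);d=np.array([q[0],-q[1]])/-q[2]
    d=d*(1+c['k1']*(d@d)); return d[0]*c['fx']+c['cx'],d[1]*c['fy']+c['cy']
E
python3 - <<'E'
from h import *
o=manip.get_obs();print(o)
print(R.from_rotvec(o['tool_rot']).as_matrix().round(3))
import pickle
D={}
for n in('top','side'):
    c=cap(n);D[n]=c;cv2.imwrite(f'pics/{n}0.png',c['image'][...,::-1]);print(n,c['fx'],c['k1'],np.round(c['T'],3))
pickle.dump(D,open('c0.pkl','wb'))
E
```

```text
pics
{'time': 0.0, 'qpos': array([-1.20458423,  0.33287255, -0.06471938,  1.46096001,  0.02161463,
        1.3498991 , -0.08848993]), 'dq': array([ 0.00137629,  0.0003585 , -0.00076456, -0.00195729,  0.00096898,
       -0.00050059, -0.00088138]), 'joint_torque': array([-1.95089800e-03, -6.23261976e+01,  2.32082012e-02, -3.89903641e+01,
       -6.15664618e-02,  3.97323340e-02,  1.65340803e-04]), 'ee_pos': array([0.23678044, 0.57798295, 0.22174465]), 'tool_rot': array([-1.55062696,  0.30520366, -0.30488138]), 'ft_force': array([ 0.41695238, -0.11940743,  0.12469869]), 'wrist_torque': array([ 0.05109793, -0.02028506,  0.01002043]), 'gripper_width': 0.08672822064594922}
[[ 0.925 -0.     0.379]
 [-0.379 -0.001  0.925]
 [ 0.    -1.    -0.001]]
top 462.4671124577239 0.003590270920408198 [[ 0.032  0.974 -0.225  0.248]
 [-0.999  0.03  -0.011 -0.12 ]
 [-0.004  0.225  0.974  1.179]
 [ 0.     0.     0.     1.   ]]
side 545.3161408743736 -0.018426188034464747 [[ 1.     0.017 -0.026  0.443]
 [-0.03   0.69  -0.723 -1.159]
 [ 0.005  0.723  0.69   1.056]
 [ 0.     0.     0.     1.   ]]
```

View pics/top0.png

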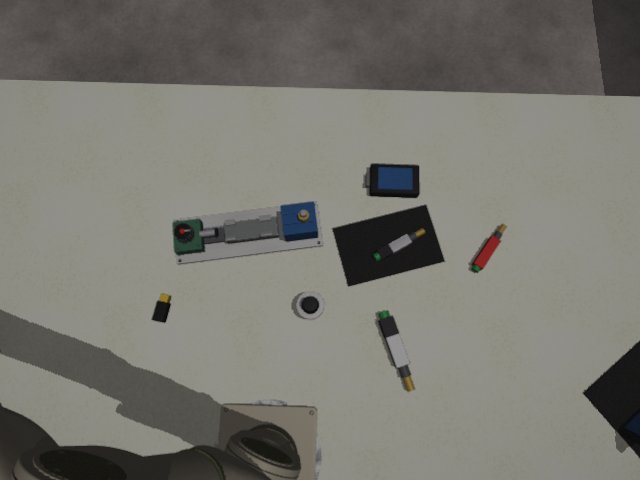

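View pics/side0.png

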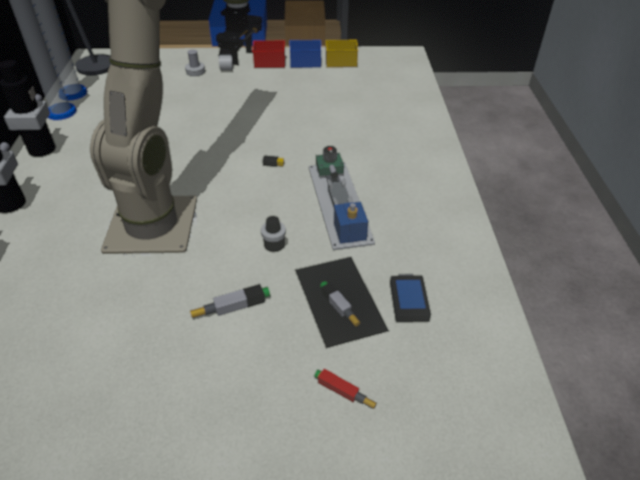

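The candidates in the top view are:
- The grey/black injector on the mat at (400,244).
- A larger grey/black one at (396,350).
- A red one at (488,248).

The one on the mat fits: it isn't red, and it's the smaller of its colour. I'll confirm that in a crop and measure it.

Run:
```python
from h import *
import pickle
D=pickle.load(open('c0.pkl','rb'));t,s=D['top'],D['side']
a=cv2.resize(t['image'][195:270,165:330],None,fx=4.8,fy=4.8,interpolation=cv2.INTER_CUBIC)
b=cv2.resize(t['image'][220:265,365:435],None,fx=5,fy=5,interpolation=cv2.INTER_CUBIC)
d=cv2.resize(s['image'][270:340,305:375],None,fx=3.2,fy=3.2,interpolation=cv2.INTER_CUBIC)
out=np.zeros((600,800,3),np.uint8);out[:a.shape[0],:a.shape[1]]=a;out[365:365+b.shape[0],:b.shape[1]]=b;out[365:365+d.shape[0],400:400+d.shape[1]]=d
cv2.imwrite('pics/crop1.png',out[...,::-1])
def blobs(c,name,lo,hi,roi,mn=5):
    h=cv2.cvtColor(c['image'],cv2.COLOR_RGB2HSV);m=cv2.inRange(h,lo,hi);z=np.zeros_like(m);u0,v0,u1,v1=roi;z[v0:v1,u0:u1]=m[v0:v1,u0:u1]
    n,l,st,ce=cv2.connectedComponentsWithStats(z)
    for i in range(1,n):
        if st[i,4]>=mn: print(name,st[i].tolist(),ce[i].round(1), cv2.minAreaRect(cv2.findNonZero((l==i).astype(np.uint8))))
for nm,c,ri,rf in(('top',t,(365,220,435,265),(165,195,330,270)),('side',s,(300,270,375,340),(300,140,380,250))):
    blobs(c,nm+' brass inj',(10,110,60),(30,255,255),ri)
    blobs(c,nm+' green inj',(45,90,30),(85,255,255),ri)
    blobs(c,nm+' brass fit',(10,110,60),(30,255,255),rf)
    blobs(c,nm+' blue',(100,120,30),(125,255,255),rf,50)
    blobs(c,nm+' green car',(45,70,20),(90,255,255),rf,20)
    blobs(c,nm+' red',(0,120,60),(8,255,255),rf)
```

```text
top brass inj [415, 228, 10, 9, 53] [419.8 232. ] ((419.88232421875, 231.97056579589844), (5.65945291519165, 9.089425086975098), 59.03623962402344)
top green inj [373, 252, 8, 9, 51] [376.6 256.1] ((376.6000061035156, 256.2000427246094), (8.049844741821289, 6.260990142822266), 63.43495178222656)
top brass fit [298, 211, 11, 10, 49] [303.6 216.9] ((303.49053955078125, 216.21694946289062), (8.653715133666992, 9.889959335327148), 74.05460357666016)
top blue [281, 202, 36, 39, 1031] [298.3 221.9] ((298.84619140625, 221.26925659179688), (35.22586441040039, 33.36534118652344), 82.87498474121094)
top green car [174, 219, 30, 35, 536] [190.7 239.3] ((188.2178192138672, 236.17822265625), (32.43821334838867, 29.453102111816406), 84.2894058227539)
top red [179, 228, 6, 6, 25] [181.7 230.7] ((182.00001525878906, 230.5), (4.949747085571289, 4.949747085571289), 45.0)
side brass inj [349, 315, 11, 11, 73] [354.  319.8] ((354.2500305175781, 319.7500305175781), (11.31370735168457, 6.363960266113281), 45.0)
side green inj [320, 281, 7, 6, 30] [322.9 283.5] ((322.7000427246094, 283.4000244140625), (4.0249223709106445, 7.155416965484619), 63.43495178222656)
side brass fit [349, 210, 7, 7, 38] [351.8 213.4] ((352.0, 213.0), (6.0, 6.0), 90.0)
side blue [335, 203, 32, 23, 379] [349.2 215.1] ((350.45001220703125, 213.64999389648438), (20.930362701416016, 28.991378784179688), 81.8698959350586)
side green car [332, 155, 11, 12, 57] [337.4 161.8] ((338.67999267578125, 161.75999450683594), (9.199999809265137, 10.0), 36.869895935058594)
side green car [317, 156, 13, 14, 97] [322.  162.8] ((321.3539733886719, 162.8097381591797), (14.204885482788086, 9.783496856689453), 41.18592834472656)
side red [328, 147, 4, 3, 8] [329.2 148. ] ((329.20001220703125, 147.9000244140625), (1.7888542413711548, 3.130495071411133), 63.43495178222656)
```

View pics/crop1.png

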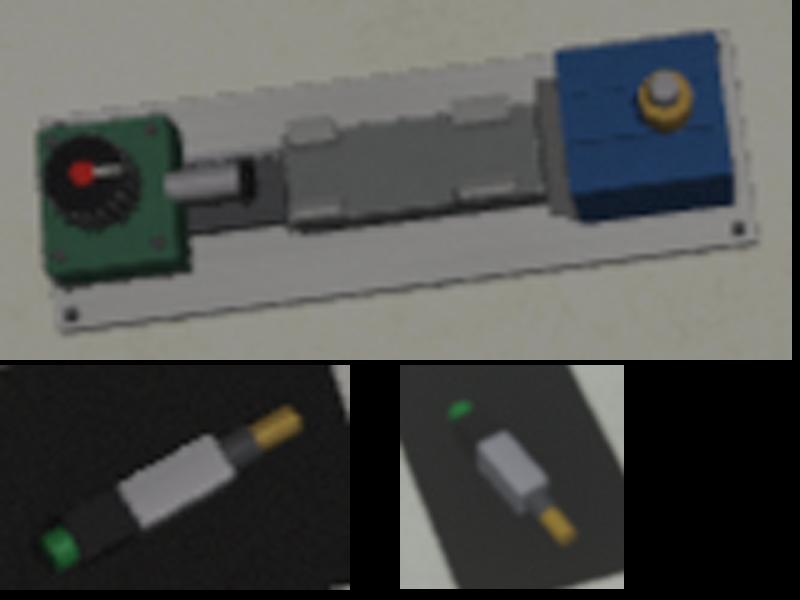

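The crop shows the injector on the mat with its brass tip at top (424,229), and the fixture with the knob at about (183,232) and the collector at about (299,221). Next I'll work out the poses.

Run:
```python
from h import *
import pickle
D=pickle.load(open('c0.pkl','rb'));t,s=D['top'],D['side']
cr=lambda x,y:((x+.5)/4.8-.5+165,(y+.5)/4.8-.5+195)
sil=lambda c,roi:None
P=[onz(t,*cr(*p),0.008) for p in((40,118),(730,32),(757,243),(62,333))]
P=np.array(P);print('plate',P.round(4).tolist(),P.mean(0).round(4))
for i in range(4):print(np.linalg.norm(P[i]-P[(i+1)%4]).round(4))
d=(P[1]-P[0]+P[2]-P[3]);print('plate yaw',np.degrees(np.arctan2(d[1],d[0])))
# collector top z=84 corners
B=np.array([onz(t,*cr(*p),0.084) for p in((556,52),(716,34),(730,182),(572,200))]);print('blue',B.round(4).tolist(),B.mean(0).round(4),[np.linalg.norm(B[i]-B[(i+1)%4]).round(4) for i in range(4)]); d=B[1]-B[0]+B[2]-B[3];print('yaw',np.degrees(np.arctan2(d[1],d[0])))
# ram-ned knob
print('knob98',onz(t,*cr(90,180),.098),'redcap',onz(t,181.7,230.7,.098))
print('red 2v',two(t,(181.7,230.7),s,(329.2,148.0)))
print('fit 2v',two(t,(303.6,216.9),s,(351.8,213.4)))
print('ram tube end z64',onz(t,*cr(250,182),.064), 'pad centre z53', onz(t,*cr(250,182),.053))
# bed corners z40
for p in((285,150),(287,222),(545,195),(540,110)):print('bed',onz(t,*cr(*p),.040).round(4))
# injector
tb,tg=(419.8,232.),(376.6,256.1)
print('brass 2v',two(t,tb,s,(354.,319.8)));print('green 2v',two(t,tg,s,(322.9,283.5)))
b,g=onz(t,*tb,.019),onz(t,*tg,.019);print('brass,green',b,g,'yaw',np.degrees(np.arctan2(*(b-g)[1::-1])),np.linalg.norm(b-g))
for nm,c,roi in(('t',t,(365,220,435,265)),('s',s,(300,270,375,340))):
    h=cv2.cvtColor(c['image'],cv2.COLOR_RGB2HSV);m=cv2.inRange(h,(0,0,100),(179,60,255));z=np.zeros_like(m);u0,v0,u1,v1=roi;z[v0:v1,u0:u1]=m[v0:v1,u0:u1]
    n,l,st,ce=cv2.connectedComponentsWithStats(z)
    for i in range(1,n):
        if st[i,4]>40:
            r=cv2.minAreaRect(cv2.findNonZero((l==i).astype(np.uint8)));print(nm,ce[i].round(1),st[i].tolist(),r);
            if nm=='t':
                q=np.array([onz(t,*x,.029) for x in cv2.boxPoints(r)]);print(q.round(4).tolist(),q.mean(0))
```

```text
plate [[0.5696, 0.2801, 0.008], [0.6307, -0.0964, 0.008], [0.5117, -0.115, 0.008], [0.4506, 0.256, 0.008]] [0.5406 0.0812 0.008 ]
0.3814
0.1205
0.3759
0.1215
plate yaw -80.71576104935474
blue [[0.5923, -0.0085, 0.084], [0.6045, -0.0907, 0.084], [0.5259, -0.1006, 0.084], [0.514, -0.0207, 0.084]] [ 0.5592 -0.0551  0.084 ] [np.float64(0.0831), np.float64(0.0792), np.float64(0.0808), np.float64(0.0792)]
yaw -81.5080690705766
knob98 [0.51336905 0.22089611 0.098     ] redcap [0.51673485 0.225236   0.098     ]
red 2v (array([0.51791301, 0.22615554, 0.09552182]), np.float64(0.0011030035367908479))
fit 2v (array([ 0.56533387, -0.06695085,  0.08654786]), np.float64(0.002927645713520165))
ram tube end z64 [0.52324086 0.14852483 0.064     ] pad centre z53 [0.52595718 0.15117139 0.053     ]
bed [0.5473 0.1371 0.04  ]
bed [0.5081 0.133  0.04  ]
bed [ 0.527  -0.0023  0.04  ]
bed [0.5735 0.0028 0.04  ]
brass 2v (array([ 0.5532886 , -0.3665854 ,  0.01521747]), np.float64(0.00036629298330932496))
green 2v (array([ 0.48408946, -0.25453506,  0.01998777]), np.float64(0.0015499219666093881))
brass,green [ 0.55210965 -0.36580241  0.019     ] [ 0.48507182 -0.25454054  0.019     ] yaw -58.93006954023429 0.12989717034725903
t [399.8 242.6] [389, 234, 23, 18, 199] ((399.938720703125, 242.58966064453125), (9.518600463867188, 20.88264274597168), 60.945396423339844)
[[0.5167, -0.2835, 0.029], [0.5449, -0.3303, 0.029], [0.5233, -0.3418, 0.029], [0.4954, -0.2952, 0.029]] [ 0.52008278 -0.31270884  0.029     ]
s [368.7 280.7] [358, 270, 17, 33, 295] ((366.0, 286.0), (32.0, 16.0), 90.0)
s [307.1 320.1] [300, 283, 23, 57, 667] ((311.0, 311.0), (22.0, 56.0), 0.0)
s [339.7 300.5] [330, 291, 20, 20, 217] ((339.74505615234375, 300.29949951171875), (22.092960357666016, 10.624320983886719), 50.710594177246094)
s [368.1 337.7] [358, 335, 17, 5, 51] ((366.0, 337.0), (4.0, 16.0), 90.0)
```

```bash
cat > d.py <<'E'
# d.py x y z yawdeg(tool x) -> remaining shift in tool axes (mm), turn
import sys
from h import *
o=manip.get_obs();M=R.from_rotvec(o['tool_rot']).as_matrix();t=np.array([float(a) for a in sys.argv[1:4]])
yaw=np.degrees(np.arctan2(M[1,0],M[0,0]));dy=(float(sys.argv[4])-yaw+180)%360-180
print('shift',(M.T@(t-o['ee_pos'])*1000).round(1),'turn',round(-np.radians(dy),3),'yaw',yaw.round(2),'down',M[:,1].round(3))
print('pos',o['ee_pos'].round(4),'F',o['ft_force'].round(2),'Tq',o['wrist_torque'].round(2),'w',round(o['gripper_width'],4),'t',round(o['time'],2),'q',o['qpos'].round(2))
E
python3 -m crank '[34.9,0,-15.7,0,0,34.9,0,-15.7,0,0,34.9,0,-15.7,0,0,34.9,0,-15.7,0,0,34.9,0,-15.7,0,0,34.9,0,-15.7,0,0,34.9,0,-15.7,0,0,34.9,0,-15.7,0,0,34.9,0,-15.7,0,0,34.9,0,-15.7,0,0]' 30
python3 d.py 0.5115 -0.298 0.22 -59
```

```text
time: 0.93
ee_pos: [0.5017, 0.2963, 0.2163]
tool_rot: [-1.556, 0.297, -0.284]
ft_force: [1.5, 0.9, 0.5]
gripper_width: 0.0872
shift [ 223.8   -1.7 -550.7] turn 0.66 yaw -21.17 down [-0.009 -0.004 -1.   ]
pos [0.5017 0.2963 0.2163] F [1.55 0.91 0.5 ] Tq [ 0.04 -0.02  0.02] w 0.0872 t 0.93 q [-0.74  0.25  0.16  1.59 -0.04  1.32  0.62]
```

```bash
python3 -m crank '[15,0,-36.7,0,0,15,0,-36.7,0,0,15,0,-36.7,0,0,15,0,-36.7,0,0,15,0,-36.7,0,0,15,0,-36.7,0,0,15,0,-36.7,0,0,15,0,-36.7,0,0,15,0,-36.7,0,0,15,0,-36.7,0,0,15,0,-36.7,0,0,15,0,-36.7,0,0,15,0,-36.7,0,0,15,0,-36.7,0,0,15,0,-36.7,0,0,0,0,0,0.12,0,0,0,0,0.12,0,0,0,0,0.12,0,0,0,0,0.12,0,0,0,0,0.12,0]'
python3 d.py 0.5115 -0.298 0.06 -59
```

```text
time: 2.6
ee_pos: [0.5022, -0.3407, 0.2127]
tool_rot: [-1.446, 0.785, -0.766]
ft_force: [-0.2, 0.1, 0.1]
gripper_width: 0.0869
shift [-30.3 152.1  34.3] turn 0.037 yaw -56.87 down [-0.019 -0.009 -1.   ]
pos [ 0.5022 -0.3407  0.2127] F [-0.18  0.09  0.14] Tq [-0.    0.    0.05] w 0.0869 t 2.6 q [-0.05  0.36  0.72  1.55 -0.22  1.33  1.27]
```

```bash
python3 -m crank '[-10,38,11.5,0.037,0,-10,38,11.5,0,0,-10,38,11.5,0,0,0,36,0,0,0,0,0,0,0,0,0,0,0,0,0]'
python3 d.py 0.5115 -0.298 0.007 -59
python3 - <<'E'
from h import *
t=cap('top')['image'];s=cap('side')['image']
a=cv2.resize(t[200:280,340:450],None,fx=4,fy=4,interpolation=cv2.INTER_CUBIC);b=cv2.resize(s[250:340,290:380],None,fx=3.5,fy=3.5,interpolation=cv2.INTER_CUBIC)
o=np.zeros((330,780,3),np.uint8);o[:320,:440]=a;o[:315,445:760]=b;cv2.imwrite('pics/near.png',o[...,::-1])
E
```

```text
time: 3.1
ee_pos: [0.5137, -0.2984, 0.0578]
tool_rot: [-1.433, 0.822, -0.807]
ft_force: [0.9, 0.7, 1.3]
gripper_width: 0.0873
shift [-1.5 50.8 -0.6] turn -0.013 yaw -59.77 down [-0.017 -0.012 -1.   ]
pos [ 0.5137 -0.2984  0.0578] F [0.89 0.66 1.3 ] Tq [-0.05 -0.02  0.02] w 0.0873 t 3.1 q [-0.08  0.48  0.65  1.75 -0.31  1.03  1.21]
```

View pics/near.png

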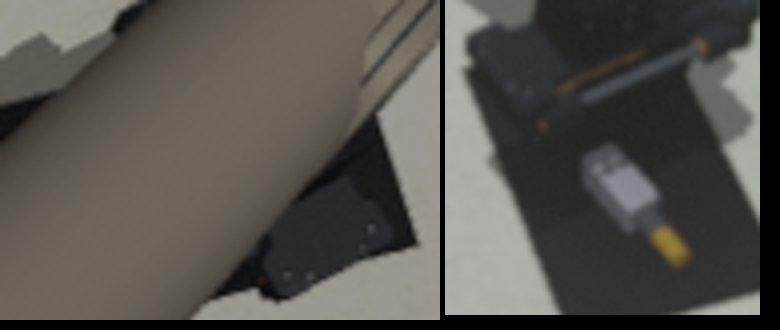

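The gripper straddles the injector. The side view shows the silver half and nozzle ahead of the fingers at about (615,190), and the arm hides it from the top camera. I'll descend and grip.

```bash
python3 -m crank '[-1,25,-0.5,-0.01,0,0,18,0,0,0,0,6,0,0,0,0,0,0,0,0]' 
python3 d.py 0.5115 -0.298 0.007 -59
```

```text
time: 3.53
ee_pos: [0.5179, -0.304, 0.0189]
tool_rot: [-1.433, 0.802, -0.814]
ft_force: [-0.6, -0.3, 0.6]
gripper_width: 0.0874
shift [-8.7 11.8 -2.3] turn -0.005 yaw -59.31 down [-0.002 -0.018 -1.   ]
pos [ 0.5179 -0.304   0.0189] F [-0.62 -0.26  0.57] Tq [-0.05  0.01  0.02] w 0.0874 t 3.53 q [-0.05  0.53  0.62  1.77 -0.35  0.95  1.25]
```

```bash
python3 -m crank '[-5,8,-2.3,0,0,-2,3,0,0,0,0,1,0,0,0,0,0,0,0,0]' 
python3 d.py 0.5115 -0.298 0.007 -59
```

```text
time: 3.87
ee_pos: [0.5144, -0.3012, 0.0112]
tool_rot: [-1.431, 0.797, -0.821]
ft_force: [-0.5, -0.4, -0.1]
gripper_width: 0.0867
shift [-4.3  4.1 -0.8] turn -0.007 yaw -59.38 down [ 0.005 -0.02  -1.   ]
pos [ 0.5144 -0.3012  0.0112] F [-0.52 -0.43 -0.1 ] Tq [-0.1   0.04 -0.05] w 0.0867 t 3.87 q [-0.05  0.53  0.62  1.79 -0.36  0.92  1.25]
```

```bash
python3 -m crank '[-4,4,-0.8,0,0,-1.5,1.5,0,0,0,0,0,0,0,0,0,0,0,0,150,0,0,0,0,255,0,0,0,0,255,0,0,0,0,255,0,0,0,0,255,0,0,0,0,255,0,0,0,0,255]' 35
python3 d.py 0.5115 -0.298 0.007 -59
```

```text
time: 4.7
ee_pos: [0.5115, -0.2967, 0.0065]
tool_rot: [-1.431, 0.796, -0.822]
ft_force: [0.5, -0.2, 0.1]
gripper_width: 0.0483
shift [ 1.2 -0.5 -0.6] turn -0.006 yaw -59.36 down [ 0.007 -0.021 -1.   ]
pos [ 0.5115 -0.2967  0.0065] F [ 0.53 -0.24  0.14] Tq [-0.08  0.    0.07] w 0.0483 t 4.7 q [-0.06  0.53  0.62  1.81 -0.36  0.91  1.25]
```

```bash
python3 -m crank '[0,0,0,0,255,0,0,0,0,255,0,0,0,0,255,0,0,0,0,255,0,0,0,0,255,0,0,0,0,255,0,0,0,0,255,0,0,0,0,255]' 35
python3 -m crank '[0,-10,0,0,255,0,-30,0,0,255,0,-40,0,0,255,0,-40,0,0,255,0,0,0,0,255,0,0,0,0,255]'
python3 d.py 0.537 0.0817 0.15 -81
```

```text
time: 5.37
ee_pos: [0.5115, -0.2968, 0.0065]
tool_rot: [-1.431, 0.796, -0.822]
ft_force: [-0.1, 0.4, -0.7]
gripper_width: 0.0258
time: 5.87
ee_pos: [0.5077, -0.2933, 0.1315]
tool_rot: [-1.432, 0.803, -0.817]
ft_force: [-0.2, 1.1, -2.7]
gripper_width: 0.0256
shift [-307.8  -25.5  215.6] turn 0.376 yaw -59.45 down [-0.    -0.019 -1.   ]
pos [ 0.5077 -0.2933  0.1315] F [-0.22  1.13 -2.75] Tq [0.06 0.02 0.  ] w 0.0256 t 5.87 q [-0.14  0.36  0.7   1.72 -0.24  1.14  1.16]
```

```bash
python3 -m crank '[0,-40,0,0,255,-5,-15,4,0.1,255,-30,0,21,0,255,-30,0,21,0,255,-30,0,21,0,255,-30,0,21,0,255,-30,0,21,0,255,-30,0,21,0,255,-30,0,21,0,255,-30,0,21,0,255,-30,0,21,0,255,0,0,0,0.1,255,0,0,0,0.1,255,0,0,0,0.07,255,0,0,0,0,255,0,0,0,0,255]'
python3 d.py 0.537 0.0817 0.15 -81
python3 - <<'E'
from h import *
import pickle
D={n:cap(n) for n in('top','side')};pickle.dump(D,open('c1.pkl','wb'))
t,s=D['top']['image'],D['side']['image']
a=cv2.resize(t[180:280,165:335],None,fx=2.6,fy=2.6,interpolation=cv2.INTER_CUBIC);b=cv2.resize(s[130:250,290:390],None,fx=3.4,fy=3.4,interpolation=cv2.INTER_CUBIC)
o=np.zeros((410,790,3),np.uint8);o[:a.shape[0],:a.shape[1]]=a;o[:b.shape[0],445:445+b.shape[1]]=b;cv2.imwrite('pics/over.png',o[...,::-1])
E
```

```text
time: 7.2
ee_pos: [0.5635, 0.054, 0.1723]
tool_rot: [-1.301, 1.104, -1.108]
ft_force: [-0.6, -0.3, -2.7]
gripper_width: 0.0256
shift [-31.6  22.1 -21.9] turn -0.012 yaw -81.71 down [-0.015 -0.021 -1.   ]
pos [0.5635 0.054  0.1723] F [-0.56 -0.27 -2.65] Tq [ 0.02 -0.    0.04] w 0.0256 t 7.2 q [-0.69  0.27  0.6   1.7  -0.14  1.23  0.08]
```

View pics/over.png

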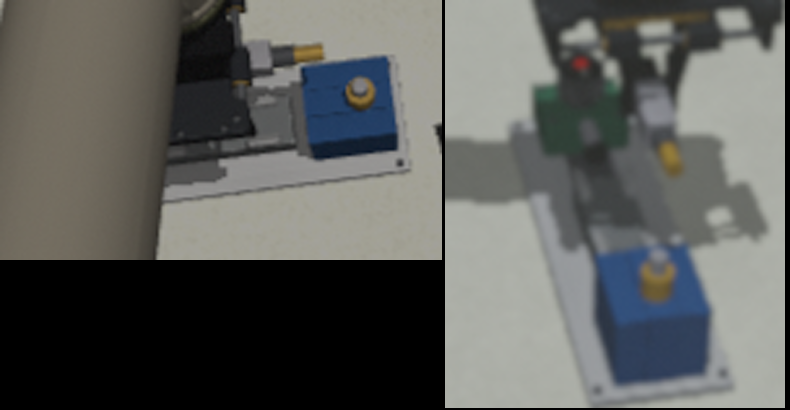

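Run:
```python
from h import *
import pickle
D=pickle.load(open('c0.pkl','rb'));t=D['top']
h=cv2.cvtColor(t['image'],cv2.COLOR_RGB2HSV)
print('V col',h[195:250:2,300,2].tolist())
def rect(m,roi,z,lab):
    zz=np.zeros_like(m);u0,v0,u1,v1=roi;zz[v0:v1,u0:u1]=m[v0:v1,u0:u1]
    # upsampled contour
    c=max(cv2.findContours(zz,cv2.RETR_EXTERNAL,cv2.CHAIN_APPROX_NONE)[0],key=cv2.contourArea)
    q=np.array([onz(t,*p[0],z)[:2]*1000 for p in cv2.convexHull(c)],np.float32)
    r=cv2.minAreaRect(q);print(lab,r,cv2.minEnclosingCircle(q));return r
im=cv2.resize(t['image'],None,fx=1,fy=1)
for thr in(75,90,100):rect(cv2.inRange(h,(100,120,thr),(125,255,255)),(270,195,330,250),.084,f'blue{thr}')
rect(cv2.inRange(h,(0,0,0),(179,255,48)),(174,215,199,250),.090,'knob')
rect(cv2.inRange(h,(45,70,30),(90,255,255)),(165,215,210,265),.058,'green')
# line fits of plate edges: gradient profiles along v
g=cv2.GaussianBlur(cv2.cvtColor(t['image'],cv2.COLOR_RGB2GRAY),(0,0),.8).astype(float)
pts=[]
for u in range(195,320,3):
    vv=np.arange(230,275); 
    gr=np.diff(g[230:275,u]); pts.append((u,int(np.argmax(gr))+230.5,round(gr.max(),1)))
print(pts[::4])
pu=np.array([(onz(t,a,b,.008)[0],onz(t,a,b,.008)[1]) for a,b,_ in pts],np.float32)
l=cv2.fitLine(pu,cv2.DIST_HUBER,0,.001,.001).ravel();print('lower edge dir',np.degrees(np.arctan2(l[1],l[0])),l[2:])
D=pickle.load(open('c1.pkl','rb'));t,s=D['top'],D['side']
ps=[]
for c,roi in((t,(265,180,300,212)),(s,(335,150,375,190))):
    hh=cv2.cvtColor(c['image'],cv2.COLOR_RGB2HSV);m=cv2.inRange(hh,(10,110,60),(30,255,255));z=np.zeros_like(m);z[roi[1]:roi[3],roi[0]:roi[2]]=m[roi[1]:roi[3],roi[0]:roi[2]]
    p=cv2.findNonZero(z)[:,0];print(p.min(0),p.max(0),p.mean(0),len(p));ps.append(p.mean(0))
P=two(t,ps[0],s,ps[1]);print('brass',P)
o=manip.get_obs();M=R.from_rotvec(o['tool_rot']).as_matrix();print('in tool',M.T@(P[0]-o['ee_pos'])*1000, 'top-only',M.T@(onz(t,*ps[0],o['ee_pos'][2]+.010+.005)-o['ee_pos'])*1000)
```

```text
V col [145, 147, 148, 147, 96, 90, 90, 91, 88, 85, 67, 120, 77, 60, 85, 89, 91, 91, 93, 61, 42, 43, 52, 136, 134, 134, 132, 128]
blue75 ((561.4071655273438, -54.40302658081055), (73.87073516845703, 82.02529907226562), 9.458248138427734) ((561.6942138671875, -54.893157958984375), 53.988319396972656)
blue90 ((561.8428344726562, -55.07706832885742), (73.03886413574219, 80.45125579833984), 9.233591079711914) ((561.7322998046875, -56.11344528198242), 53.19954299926758)Traceback (most recent call last):
  File "<stdin>", line 13, in <module>
  File "<stdin>", line 9, in rect
ValueError: max() iterable argument is empty
```

Run:
```python
from h import *
import pickle
D=pickle.load(open('c0.pkl','rb'));t=D['top']
h=cv2.cvtColor(t['image'],cv2.COLOR_RGB2HSV)
def rect(m,roi,z,lab):
    zz=np.zeros_like(m);u0,v0,u1,v1=roi;zz[v0:v1,u0:u1]=m[v0:v1,u0:u1]
    c=max(cv2.findContours(zz,cv2.RETR_EXTERNAL,cv2.CHAIN_APPROX_NONE)[0],key=cv2.contourArea)
    q=np.array([onz(t,*p[0],z)[:2]*1000 for p in cv2.convexHull(c)],np.float32)
    print(lab,cv2.minAreaRect(q),cv2.minEnclosingCircle(q))
rect(cv2.inRange(h,(0,0,0),(179,255,48)),(174,215,199,250),.098,'knob')
rect(cv2.inRange(h,(45,70,30),(90,255,255)),(165,215,210,265),.058,'green')
g=cv2.GaussianBlur(cv2.cvtColor(t['image'],cv2.COLOR_RGB2GRAY),(0,0),.8).astype(float)
pts=[]
for u in range(198,318,3):
    gr=np.diff(g[235:272,u]); pts.append((u,int(np.argmax(gr))+235.5,round(gr.max(),1)))
print(pts[::4])
pu=np.array([onz(t,a,b,.008)[:2] for a,b,_ in pts],np.float32)
l=cv2.fitLine(pu,cv2.DIST_HUBER,0,.001,.001).ravel();print('lower edge dir',np.degrees(np.arctan2(l[1],l[0])),l[2:])
D=pickle.load(open('c1.pkl','rb'));t,s=D['top'],D['side']
ps=[]
for c,roi in((t,(265,180,300,206)),(s,(335,160,375,190))):
    hh=cv2.cvtColor(c['image'],cv2.COLOR_RGB2HSV);m=cv2.inRange(hh,(10,110,60),(30,255,255));z=np.zeros_like(m);z[roi[1]:roi[3],roi[0]:roi[2]]=m[roi[1]:roi[3],roi[0]:roi[2]]
    p=cv2.findNonZero(z)[:,0];print(p.min(0),p.max(0),p.mean(0),len(p));ps.append(p.mean(0))
P=two(t,ps[0],s,ps[1]);print('brass',P)
o=manip.get_obs();M=R.from_rotvec(o['tool_rot']).as_matrix();print('in tool',M.T@(P[0]-o['ee_pos'])*1000, 'top-only',M.T@(onz(t,*ps[0],o['ee_pos'][2]+.010+.005)-o['ee_pos'])*1000)
```

```text
knob ((512.5828857421875, 220.50576782226562), (48.3084831237793, 45.875946044921875), 5.352258682250977) ((512.9996337890625, 219.7587127685547), 27.12083625793457)
green ((513.493896484375, 220.02239990234375), (83.94469451904297, 72.36672973632812), 7.746356964111328) ((513.86328125, 218.67849731445312), 51.8602409362793)
[(198, 252.5, np.float64(38.0)), (210, 243.5, np.float64(34.0)), (222, 241.5, np.float64(35.0)), (234, 242.5, np.float64(37.0)), (246, 241.5, np.float64(33.0)), (258, 239.5, np.float64(39.0)), (270, 238.5, np.float64(34.0)), (282, 239.5, np.float64(24.0)), (294, 240.5, np.float64(41.0)), (306, 238.5, np.float64(45.0))]
lower edge dir -84.90109 [0.51827615 0.05182686]
[278 198] [288 203] [282.9137931  200.24137931] 58
[353 172] [358 180] [355.76315789 175.97368421] 38
brass (array([ 0.57553442, -0.02306518,  0.17892957]), np.float64(0.0012155946498207625))
in tool [77.68770814 -4.93395164  0.68119346] top-only [ 78.27675277 -13.50038025  -3.02597725]
```

```bash
python3 -m crank '[-15,2,-11,-0.01,255,-15,5,-11,0,255,0,25,0,0,255,0,25,0,0,255,0,15,0,0,255,0,0,0,0,255,0,0,0,0,255]'
python3 d.py 0.539 0.081 0.08 -80.6
```

```text
time: 7.88
ee_pos: [0.5363, 0.076, 0.0993]
tool_rot: [-1.304, 1.09, -1.097]
ft_force: [0.2, -0.2, -1.6]
gripper_width: 0.0257
shift [-4.8 19.1  3.7] turn -0.003 yaw -80.75 down [-0.011 -0.02  -1.   ]
pos [0.5363 0.076  0.0993] F [ 0.17 -0.22 -1.62] Tq [-0.01  0.01 -0.04] w 0.0257 t 7.88 q [-0.72  0.29  0.56  1.84 -0.16  1.07  0.06]
```

```bash
python3 -m crank '[-4,15,3.5,0,255,-2,10,1,0,255,0,4,0,0,255,0,0,0,0,255,0,0,0,0,255]'
python3 d.py 0.539 0.081 0.075 -80.6
python3 - <<'E'
from h import *
import pickle
D={n:cap(n) for n in('top','side')};pickle.dump(D,open('c2.pkl','wb'))
t,s=D['top']['image'],D['side']['image']
a=cv2.resize(t[190:270,240:330],None,fx=4,fy=4,interpolation=cv2.INTER_CUBIC);b=cv2.resize(s[150:230,310:380],None,fx=6,fy=6,interpolation=cv2.INTER_CUBIC)
o=np.zeros((480,790,3),np.uint8);o[:a.shape[0],:a.shape[1]]=a;o[:b.shape[0],365:365+b.shape[1]]=b;cv2.imwrite('pics/pre.png',o[...,::-1])
E
```

```text
time: 8.3
ee_pos: [0.5421, 0.0811, 0.0732]
tool_rot: [-1.301, 1.087, -1.098]
ft_force: [-0.2, 0.3, -1.6]
gripper_width: 0.0256
shift [-0.3 -1.8 -3.1] turn -0.002 yaw -80.73 down [-0.007 -0.019 -1.   ]
pos [0.5421 0.0811 0.0732] F [-0.23  0.27 -1.63] Tq [0.   0.02 0.02] w 0.0256 t 8.3 q [-0.71  0.34  0.55  1.85 -0.18  1.02  0.08]
```

View pics/pre.png

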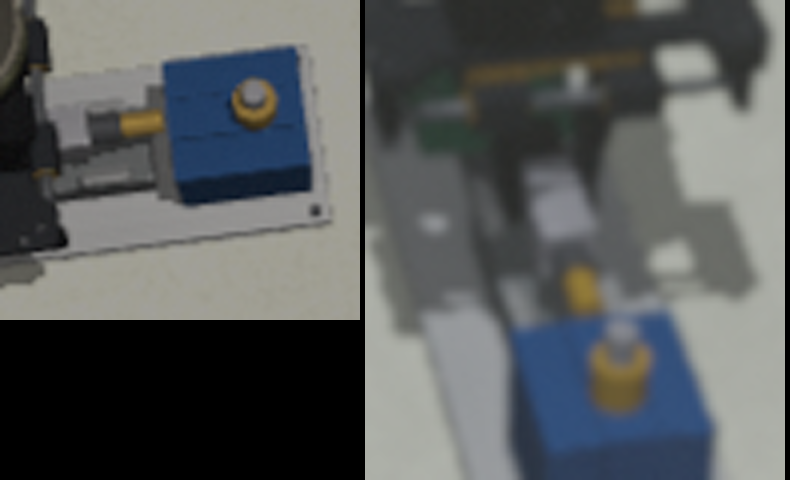

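Run:
```python
from h import *
import pickle
D=pickle.load(open('c2.pkl','rb'));t,s=D['top'],D['side']
yaw=np.radians(-80.7);n=np.array([-np.sin(yaw),np.cos(yaw)]);a=np.array([np.cos(yaw),np.sin(yaw)])
f=lambda p:np.round(np.array([a@p[:2],n@p[:2]])*1000,1)
ct=lambda x,y:((x+.5)/4-.5+240,(y+.5)/4-.5+190)
cs=lambda x,y:((x-365+.5)/6-.5+310,(y+.5)/6-.5+150)
for nm,c,k,pts in(('top',t,ct,[(163,62),(295,47),(308,178),(180,188)]),('side',s,cs,[(510,330),(668,312),(713,425),(550,450)])):
    print(nm,[f(onz(c,*k(*p),.084)).tolist() for p in pts])
for c,roi,nm in((t,(262,210,281,228),'t'),(s,(335,190,355,204),'s')):
    hh=cv2.cvtColor(c['image'],cv2.COLOR_RGB2HSV);m=cv2.inRange(hh,(10,110,60),(30,255,255));z=np.zeros_like(m);z[roi[1]:roi[3],roi[0]:roi[2]]=m[roi[1]:roi[3],roi[0]:roi[2]]
    p=cv2.findNonZero(z)[:,0];q=p.mean(0);print(nm,p.min(0),p.max(0),q,'lat',f(onz(c,*q,.086)))
o=manip.get_obs();print('tcp',f(o['ee_pos']))
```

```text
top [[104.1, 583.9], [186.4, 582.9], [183.6, 498.8], [105.4, 502.7]]
side [[109.6, 509.3], [110.6, 583.3], [189.3, 584.0], [191.9, 509.6]]
t [270 218] [280 223] [274.9137931 220.4137931] lat [ 86.5 546. ]
s [344 195] [348 201] [345.64285714 197.96428571] lat [ 90.5 547. ]
tcp [  7.5 548.2]
```

Both views agree within about 1 to 2 mm laterally, and the tip is at fixture x ≈ 104 mm. In the crop it points at the middle of the collector's front edge. I'll shift 1 mm sideways and lower.

```bash
python3 -m crank '[0,8,-2,0,255,0,8,0,0,255,0,0,0,0,255,0,0,0,0,255]'
python3 d.py 0.541 0.081 0.0435 -80.7
```

```text
time: 8.73
ee_pos: [0.5405, 0.0805, 0.057]
tool_rot: [-1.298, 1.085, -1.098]
ft_force: [-0.1, -0.3, -2.0]
gripper_width: 0.0257
shift [-0.6 13.5  0.7] turn -0.001 yaw -80.73 down [-0.005 -0.017 -1.   ]
pos [0.5405 0.0805 0.057 ] F [-0.14 -0.27 -2.02] Tq [-0.01  0.03  0.05] w 0.0257 t 8.73 q [-0.7   0.35  0.54  1.87 -0.2   0.98  0.09]
```

```bash
python3 -m crank '[0,5,0,0,255,0,3,0,0,255,0,0,0,0,255,0,0,0,0,255]'
python3 d.py 0.541 0.081 0.0435 -80.7
```

```text
time: 9.07
ee_pos: [0.5403, 0.0803, 0.0479]
tool_rot: [-1.299, 1.086, -1.098]
ft_force: [0.5, -0.1, -1.8]
gripper_width: 0.0256
shift [-0.7  4.4  0.9] turn -0.001 yaw -80.74 down [-0.005 -0.018 -1.   ]
pos [0.5403 0.0803 0.0479] F [ 0.54 -0.09 -1.76] Tq [ 0.04  0.04 -0.04] w 0.0256 t 9.07 q [-0.7   0.37  0.54  1.88 -0.21  0.97  0.09]
```

```bash
python3 -m crank '[0,4,0,0,255,0,2,0,0,255,0,0,0,0,255,0,0,0,0,255]'
python3 d.py 0.541 0.081 0.0435 -80.7
```

```text
time: 9.4
ee_pos: [0.541, 0.0804, 0.044]
tool_rot: [-1.297, 1.086, -1.098]
ft_force: [0.4, 0.0, -3.1]
gripper_width: 0.0257
shift [-0.6  0.5  0.1] turn -0.001 yaw -80.74 down [-0.004 -0.016 -1.   ]
pos [0.541  0.0804 0.044 ] F [ 0.4   0.01 -3.1 ] Tq [-0.01 -0.02 -0.03] w 0.0257 t 9.4 q [-0.7   0.37  0.54  1.88 -0.21  0.96  0.1 ]
```

```bash
python3 -m crank '[0,1,0,0,255,0,0,0,0,255,0,0,0,0,150,0,0,0,0,80,0,0,0,0,40,0,0,0,0,40,0,0,0,0,40,0,0,0,0,40]'
python3 d.py 0.541 0.081 0.0435 -80.7
```

```text
time: 10.07
ee_pos: [0.542, 0.0806, 0.0435]
tool_rot: [-1.295, 1.085, -1.098]
ft_force: [1.0, 1.3, -0.0]
gripper_width: 0.0578
shift [-0.5 -0.  -0.9] turn -0.001 yaw -80.74 down [-0.003 -0.015 -1.   ]
pos [0.542  0.0806 0.0435] F [ 0.98  1.25 -0.02] Tq [-0.12  0.02 -0.02] w 0.0578 t 10.07 q [-0.69  0.38  0.54  1.88 -0.21  0.95  0.1 ]
```

```bash
python3 -m crank '[0,-15,0,0,0,0,-35,0,0,0,0,-40,0,0,0,-20,-15,0,0,0,-35,0,0,0,0,-35,0,0,0,0,-35,0,0,0,0,-20,0,0,0,0,0,0,0,0,0,0,0,0,0,0,0,0,0,0,0]'
python3 d.py 0.5175 0.2245 0.070 -80.7
python3 - <<'E'
from h import *
import pickle
D={n:cap(n) for n in('top','side')};pickle.dump(D,open('c3.pkl','wb'))
t,s=D['top']['image'],D['side']['image']
a=cv2.resize(t[190:270,170:330],None,fx=2.7,fy=2.7,interpolation=cv2.INTER_CUBIC);b=cv2.resize(s[135:235,310:380],None,fx=5,fy=5,interpolation=cv2.INTER_CUBIC)
o=np.zeros((500,790,3),np.uint8);o[:a.shape[0],:a.shape[1]]=a;o[:b.shape[0],435:435+b.shape[1]]=b;cv2.imwrite('pics/laid.png',o[...,::-1])
E
```

```text
time: 10.98
ee_pos: [0.5182, 0.2297, 0.1514]
tool_rot: [-1.292, 1.088, -1.102]
ft_force: [-0.0, 0.3, -0.2]
gripper_width: 0.0872
shift [ 3.9 81.5 -1.2] turn -0.005 yaw -81.0 down [-0.002 -0.015 -1.   ]
pos [0.5182 0.2297 0.1514] F [-0.04  0.33 -0.17] Tq [-0.09  0.02 -0.03] w 0.0872 t 10.98 q [-0.92  0.28  0.49  1.73 -0.13  1.18 -0.24]
```

View pics/laid.png

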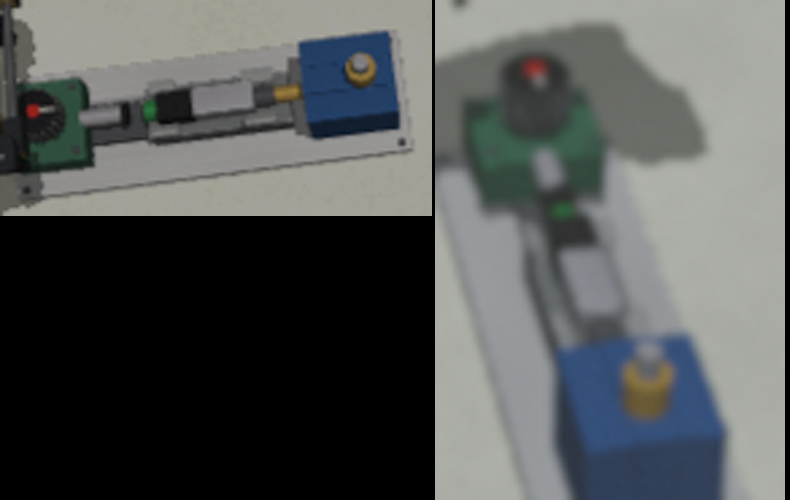

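The injector lies in the cradle with its nozzle just short of the mouth, at (285,93) in the crop. The red dot sits at the centre of the knob's top face, at (535,68) in the side crop. Next I'll check the heights and the knob centre.

Run:
```python
from h import *
import pickle
D=pickle.load(open('c3.pkl','rb'));t,s=D['top'],D['side']
def c_(c,lo,hi,roi):
    h=cv2.cvtColor(c['image'],cv2.COLOR_RGB2HSV);m=cv2.inRange(h,lo,hi);z=np.zeros_like(m);z[roi[1]:roi[3],roi[0]:roi[2]]=m[roi[1]:roi[3],roi[0]:roi[2]]
    p=cv2.findNonZero(z)[:,0];return p.mean(0)
r=[c_(t,(0,120,60),(8,255,255),(174,222,192,240)),c_(s,(0,120,60),(8,255,255),(322,140,340,155))]
print('red',r,two(t,r[0],s,r[1]),onz(t,*r[0],.098),onz(s,*r[1],.098))
g=[c_(t,(45,130,60),(85,255,255),(218,224,232,240)),c_(s,(45,130,60),(85,255,255),(328,172,345,181))]
print('cap',g,two(t,g[0],s,g[1]),onz(t,*g[0],.058),onz(s,*g[1],.058))
```

```text
red [array([181.90909091, 230.63636364]), array([329.36363636, 147.90909091])] (array([0.51815243, 0.22549768, 0.09621598]), np.float64(0.001569466189043832)) [0.51690892 0.22474652 0.098     ] [0.51877269 0.22335513 0.098     ]Traceback (most recent call last):
  File "<stdin>", line 9, in <module>
  File "<stdin>", line 6, in c_
TypeError: 'NoneType' object is not subscriptable
```

```bash
python3 -m crank '[3,30,0,0,0,2,30,0,0,0,0,12,0,0,0,0,4,0,0,0,0,0,0,0,0,0,0,0,0,0]'
python3 d.py 0.5185 0.224 0.070 -80.7
```

```text
time: 11.58
ee_pos: [0.5229, 0.2149, 0.0751]
tool_rot: [-1.284, 1.095, -1.113]
ft_force: [-0.2, -0.2, -0.1]
gripper_width: 0.0867
shift [-9.8  4.9 -3. ] turn -0.018 yaw -81.75 down [ 0.002 -0.015 -1.   ]
pos [0.5229 0.2149 0.0751] F [-0.19 -0.22 -0.1 ] Tq [-0.03  0.04  0.  ] w 0.0867 t 11.58 q [-0.88  0.36  0.48  1.81 -0.17  1.03 -0.19]
```

```bash
python3 -m crank '[-8,4,-3,-0.018,0,-3,2,0,0,0,0,0,0,0,0,0,0,0,0,0]'
python3 d.py 0.5185 0.224 0.070 -80.7
```

```text
time: 11.92
ee_pos: [0.5197, 0.2267, 0.0715]
tool_rot: [-1.287, 1.079, -1.099]
ft_force: [-0.6, 0.5, -0.5]
gripper_width: 0.087
shift [ 2.5  1.5 -1.6] turn 0.001 yaw -80.66 down [ 0.006 -0.012 -1.   ]
pos [0.5197 0.2267 0.0715] F [-0.56  0.53 -0.52] Tq [-0.09  0.03  0.04] w 0.087 t 11.92 q [-0.9   0.36  0.47  1.81 -0.18  1.01 -0.19]
```

```bash
python3 -m crank '[2.5,1.5,-1.6,0,0,0,0,-0.3,0,110,0,0,0,0,110,0,0,0,0,110,0,0,0,0,110,0,0,0,0,110,0,0,0,0,110]' 3
python3 d.py 0.5185 0.224 0.070 -80.7
```

```text
time: 12.5
ee_pos: [0.5186, 0.2241, 0.0711]
tool_rot: [-1.286, 1.078, -1.099]
ft_force: [0.5, 0.4, 0.3]
gripper_width: 0.0553
shift [ 0.1  1.1 -0.2] turn 0.001 yaw -80.64 down [ 0.007 -0.011 -1.   ]
pos [0.5186 0.2241 0.0711] F [0.53 0.41 0.25] Tq [-0.09  0.01 -0.02] w 0.0553 t 12.5 q [-0.89  0.36  0.47  1.82 -0.17  1.01 -0.19]
```

```bash
python3 -m crank '[0,0,0,0,120,0,0,0,0,120,0,0,0,0,120,0,0,0,0,124,0,0,0,0,124,0,0,0,0,124]' 3
python3 d.py 0.5185 0.224 0.070 -80.7; python3 -m crank '[0,0,0,0,135,0,0,0,0,135,0,0,0,0,135]' 3
python3 d.py 0.5185 0.224 0.070 -80.7
```

```text
time: 13.0
ee_pos: [0.5187, 0.2241, 0.0711]
tool_rot: [-1.286, 1.078, -1.099]
ft_force: [0.1, -1.1, -0.5]
gripper_width: 0.0451
shift [ 0.1  1.1 -0.2] turn 0.001 yaw -80.64 down [ 0.007 -0.011 -1.   ]
pos [0.5187 0.2241 0.0711] F [ 0.13 -1.13 -0.47] Tq [-0.08  0.06 -0.  ] w 0.0451 t 13.0 q [-0.89  0.36  0.47  1.82 -0.17  1.01 -0.19]
time: 13.25
ee_pos: [0.5185, 0.2241, 0.071]
tool_rot: [-1.286, 1.078, -1.099]
ft_force: [-0.6, 0.5, -0.3]
gripper_width: 0.0416
shift [0.1 1.  0. ] turn 0.001 yaw -80.63 down [ 0.007 -0.011 -1.   ]
pos [0.5185 0.2241 0.071 ] F [-0.62  0.52 -0.33] Tq [-0.08  0.18  0.06] w 0.0416 t 13.25 q [-0.89  0.36  0.47  1.82 -0.17  1.01 -0.19]
```

```bash
cat > k.py <<'E'
import sys,json
from h import *
yaw=np.radians(-80.7);a=np.array([np.cos(yaw),np.sin(yaw),0]);n=np.array([-a[1],a[0],0])
o=manip.get_obs();M=R.from_rotvec(o['tool_rot']).as_matrix();y=np.arctan2(M[1,0],M[0,0])
if len(sys.argv)>1: json.dump([y,list(o['ee_pos'])],open('ref.json','w'))
y0,p0=json.load(open('ref.json'));th=y0-y;d=(o['ee_pos']-p0)*1000
e=20*th*a-d;e[2]=0   # where the hand should go to be in step with the knob
F=[];T=[]
w=o['wrist_torque'];f=o['ft_force']
print('turn %.3f theta(fix) %.3f along %.2f need %.2f lat %.2f dz %.2f | Fa %.2f Fn %.2f Fz %.2f Tz %.3f | err tool'%(th,yaw-y,d@a,20*th,d@n,d[2],f@a,f@n,f[2],w[2]),(M.T@e).round(2),'w',round(o['gripper_width'],4),'t',round(o['time'],2),'q7',o['qpos'][6].round(2))
E
python3 -m crank '[0,0,0,0,160,0,0,0,0,160,0,0,0,0,160,0,0,0,0,160]' 45
python3 k.py set
python3 -m crank '[1,0,0,0.05,160,2,0,0.1,0.1,160]'
python3 k.py;python3 -m crank '[0,0,0,0,160]';python3 k.py
```

```text
time: 13.58
ee_pos: [0.5184, 0.2241, 0.071]
tool_rot: [-1.286, 1.078, -1.099]
ft_force: [-0.2, -0.3, -0.5]
gripper_width: 0.0415
turn 0.000 theta(fix) -0.001 along 0.00 need 0.00 lat 0.00 dz 0.00 | Fa 0.26 Fn -0.22 Fz -0.54 Tz 0.038 | err tool [0. 0. 0.] w 0.0415 t 13.58 q7 -0.19
time: 13.75
ee_pos: [0.5188, 0.2217, 0.071]
tool_rot: [-1.219, 1.189, -1.21]
ft_force: [-0.2, -0.4, -0.8]
gripper_width: 0.0411
turn 0.149 theta(fix) 0.148 along 2.45 need 2.98 lat -0.04 dz 0.03 | Fa 0.38 Fn -0.25 Fz -0.80 Tz 0.298 | err tool [0.52 0.01 0.12] w 0.0411 t 13.75 q7 -0.33
time: 13.83
ee_pos: [0.5188, 0.2214, 0.071]
tool_rot: [-1.217, 1.192, -1.213]
ft_force: [-0.6, -0.6, 0.3]
gripper_width: 0.0411
turn 0.154 theta(fix) 0.153 along 2.75 need 3.07 lat -0.02 dz 0.00 | Fa 0.51 Fn -0.67 Fz 0.29 Tz 0.128 | err tool [0.32 0.   0.07] w 0.0411 t 13.83 q7 -0.33
```

```bash
python3 -m crank '[2.3,0,0.35,0.1,160,1.94,0,0.5,0.1,160,1.88,0,0.69,0.1,160,1.8,0,0.87,0.1,160,1.7,0,1.05,0.1,160]'
python3 k.py
```

```text
time: 14.25
ee_pos: [0.5204, 0.2117, 0.071]
tool_rot: [-0.936, 1.548, -1.572]
ft_force: [0.9, 0.1, 0.1]
gripper_width: 0.0412
turn 0.653 theta(fix) 0.652 along 12.56 need 13.06 lat -0.09 dz 0.01 | Fa 0.03 Fn 0.88 Fz 0.13 Tz 0.269 | err tool [0.35 0.01 0.37] w 0.0412 t 14.25 q7 -0.78
```

```bash
python3 -m crank '[1.9,0,1.55,0.1,160,1.46,0,1.36,0.1,160,1.32,0,1.5,0.1,160,1.16,0,1.63,0.1,160]'
python3 k.py;  python3 -m crank '[1.2,0,2.0,0.1,160]'; python3 k.py
```

```text
time: 14.58
ee_pos: [0.5216, 0.2038, 0.071]
tool_rot: [-0.641, 1.817, -1.842]
ft_force: [-0.3, -0.7, -0.7]
gripper_width: 0.0411
turn 1.058 theta(fix) 1.056 along 20.56 need 21.15 lat -0.11 dz 0.03 | Fa 0.64 Fn -0.37 Fz -0.75 Tz 0.357 | err tool [0.2  0.01 0.57] w 0.0411 t 14.58 q7 -1.14
time: 14.67
ee_pos: [0.522, 0.2016, 0.0711]
tool_rot: [-0.557, 1.88, -1.906]
ft_force: [0.5, 1.0, -1.0]
gripper_width: 0.0411
turn 1.159 theta(fix) 1.158 along 22.80 need 23.17 lat -0.15 dz 0.04 | Fa -0.91 Fn 0.69 Fz -0.96 Tz 0.350 | err tool [0.01 0.01 0.4 ] w 0.0411 t 14.67 q7 -1.23
```

```bash
python3 -m crank '[0,0,0.4,0,160,0,0,0,0,160,0,0,0,0,80,0,0,0,0,60,0,0,0,0,60,0,0,0,0,60,0,0,0,0,60]'
python3 k.py;  python3 -m crank '[0,0,0,-0.12,60,0,0,0,-0.12,60,0,0,0,-0.12,60,0,0,0,-0.12,60,0,0,0,-0.12,60,0,0,0,-0.12,60,0,0,0,-0.12,60,0,0,0,-0.12,60,0,0,0,-0.12,60,0,0,0,-0.08,60,0,0,0,0,60]'; python3 k.py
```

```text
time: 15.25
ee_pos: [0.5223, 0.2018, 0.0711]
tool_rot: [-0.57, 1.87, -1.896]
ft_force: [-0.5, 0.1, 0.4]
gripper_width: 0.0638
turn 1.143 theta(fix) 1.142 along 22.66 need 22.85 lat 0.21 dz 0.11 | Fa -0.13 Fn -0.46 Fz 0.45 Tz -0.024 | err tool [0.27 0.   0.09] w 0.0638 t 15.25 q7 -1.21
time: 16.17
ee_pos: [0.5225, 0.2015, 0.0712]
tool_rot: [-1.314, 1.025, -1.048]
ft_force: [-0.1, -0.5, -0.0]
gripper_width: 0.0664
turn -0.069 theta(fix) -0.071 along 22.93 need -1.39 lat 0.43 dz 0.18 | Fa 0.47 Fn -0.17 Fz -0.03 Tz -0.005 | err tool [-24.28  -0.31   1.29] w 0.0664 t 16.17 q7 -0.09
```

```bash
python3 -m crank '[0,0,-0.6,0,60,0,0,-0.1,0,110,0,0,0,0,120,0,0,0,0,124,0,0,0,0,130,0,0,0,0,135,0,0,0,0,135,0,0,0,0,135]' 3
python3 k.py;  python3 -m crank '[0,0,0,0,160,0,0,0,0,160,0,0,0,0,160]' 45; python3 k.py set
```

```text
time: 16.83
ee_pos: [0.5219, 0.2013, 0.0712]
tool_rot: [-1.31, 1.033, -1.056]
ft_force: [1.1, -0.9, 0.2]
gripper_width: 0.0418
turn -0.058 theta(fix) -0.060 along 23.05 need -1.17 lat -0.24 dz 0.13 | Fa 1.11 Fn 0.94 Fz 0.19 Tz -0.021 | err tool [-24.16  -0.31   1.69] w 0.0418 t 16.83 q7 -0.1
time: 17.08
ee_pos: [0.522, 0.2014, 0.0711]
tool_rot: [-1.31, 1.033, -1.057]
ft_force: [-0.1, 0.0, 0.2]
gripper_width: 0.041
turn 0.000 theta(fix) -0.059 along 0.00 need 0.00 lat 0.00 dz 0.00 | Fa -0.02 Fn -0.07 Fz 0.17 Tz -0.023 | err tool [0. 0. 0.] w 0.041 t 17.08 q7 -0.1
```

```bash
python3 -m crank '[1,0,-0.05,0.05,160,2.2,0,0,0.1,160,2.1,0,0.2,0.1,160]'; python3 k.py
for i in 1; do python3 -m crank '[1.1,0,0.2,0.04,160]'>/dev/null; python3 k.py; python3 -m crank '[1.1,0,0.2,0.04,160]'>/dev/null; python3 k.py; done
```

```text
time: 17.33
ee_pos: [0.5227, 0.1968, 0.0712]
tool_rot: [-1.196, 1.22, -1.244]
ft_force: [-0.2, -0.3, -1.3]
gripper_width: 0.0412
turn 0.253 theta(fix) 0.194 along 4.60 need 5.06 lat -0.09 dz 0.03 | Fa 0.29 Fn -0.25 Fz -1.27 Tz 0.329 | err tool [0.43 0.01 0.17] w 0.0412 t 17.33 q7 -0.33
turn 0.298 theta(fix) 0.239 along 5.72 need 5.96 lat -0.12 dz -0.00 | Fa -0.54 Fn 0.45 Fz -0.31 Tz 0.341 | err tool [0.21 0.   0.17] w 0.0412 t 17.42 q7 -0.37
turn 0.340 theta(fix) 0.281 along 6.57 need 6.80 lat -0.18 dz 0.01 | Fa -1.20 Fn 0.99 Fz -0.94 Tz 0.325 | err tool [0.17 0.   0.23] w 0.0413 t 17.5 q7 -0.41
```

```bash
python3 -m crank '[0.95,0,0.4,0.04,160]'>/dev/null; python3 k.py; python3 -m crank '[0.9,0,0.35,0.04,160]'>/dev/null; python3 k.py;python3 -m crank '[0.9,0,0.4,0.04,160]'>/dev/null; python3 k.py
```

```text
turn 0.381 theta(fix) 0.322 along 7.33 need 7.63 lat -0.09 dz 0.02 | Fa 0.11 Fn 0.21 Fz -0.68 Tz 0.344 | err tool [0.25 0.   0.18] w 0.0413 t 17.58 q7 -0.44
turn 0.423 theta(fix) 0.363 along 8.06 need 8.45 lat -0.10 dz 0.02 | Fa -0.81 Fn 0.37 Fz -0.17 Tz 0.347 | err tool [0.34 0.01 0.23] w 0.0412 t 17.67 q7 -0.48
turn 0.464 theta(fix) 0.405 along 8.82 need 9.28 lat -0.07 dz 0.00 | Fa -1.29 Fn 0.39 Fz 0.20 Tz 0.406 | err tool [0.39 0.01 0.25] w 0.0414 t 17.75 q7 -0.52
```

```bash
python3 -m crank '[1.0,0,0.5,0.03,160]'>/dev/null; python3 k.py; python3 -m crank '[0.8,0,0.4,0.03,160]'>/dev/null; python3 k.py
```

```text
turn 0.495 theta(fix) 0.436 along 9.47 need 9.90 lat -0.09 dz 0.01 | Fa -1.50 Fn -0.25 Fz 0.14 Tz 0.494 | err tool [0.35 0.01 0.26] w 0.0412 t 17.83 q7 -0.54
turn 0.525 theta(fix) 0.466 along 9.92 need 10.51 lat -0.13 dz 0.01 | Fa -0.39 Fn 0.45 Fz -0.66 Tz 0.569 | err tool [0.47 0.01 0.38] w 0.0411 t 17.92 q7 -0.57
```

Torque is up about 0.22 to 0.27 N m, so the ram is pressing at about 11 to 13 N. I'll hold, release and retreat.

```bash
python3 -m crank '[0.2,0,0.2,0,160]'; python3 k.py; python3 -m crank '[0,0,0,0,120,0,0,0,0,60,0,0,0,0,30,0,0,0,0,0,0,0,0,0,0,0,0,0,0,0,0,0,0,0,0]'; python3 k.py
```

```text
time: 18.0
ee_pos: [0.5235, 0.1917, 0.0712]
tool_rot: [-1.049, 1.418, -1.441]
ft_force: [0.7, 1.1, -0.4]
gripper_width: 0.0411
turn 0.526 theta(fix) 0.466 along 9.80 need 10.51 lat -0.08 dz 0.01 | Fa -0.93 Fn 0.81 Fz -0.39 Tz 0.523 | err tool [0.6  0.01 0.39] w 0.0411 t 18.0 q7 -0.57
time: 18.58
ee_pos: [0.5235, 0.1912, 0.0712]
tool_rot: [-1.051, 1.416, -1.439]
ft_force: [0.1, -0.6, 0.2]
gripper_width: 0.0781
turn 0.523 theta(fix) 0.464 along 10.23 need 10.47 lat -0.18 dz 0.01 | Fa 0.62 Fn 0.02 Fz 0.25 Tz 0.002 | err tool [0.13 0.   0.26] w 0.0781 t 18.58 q7 -0.57
```

```bash
python3 -m crank '[0,-10,0,0,0,0,-30,0,0,0,0,-40,0,0,0,0,-40,0,0,0,-30,0,-10,0,0,-38,0,-14,0,0,-38,0,-14,0,0,-38,0,-14,0,0,-30,0,-10,0,0,0,0,0,0,0,0,0,0,0,0]'
python3 - <<'E'
from h import *
import pickle
D={n:cap(n) for n in('top','side')};pickle.dump(D,open('c4.pkl','wb'));D0=pickle.load(open('c3.pkl','rb'))
t,s=D['top']['image'],D['side']['image']
a=cv2.resize(t[190:270,165:330],None,fx=4.7,fy=4.7,interpolation=cv2.INTER_CUBIC)
b=cv2.resize(s[135:235,310:380],None,fx=2.2,fy=2.2,interpolation=cv2.INTER_CUBIC)
o=np.zeros((600,790,3),np.uint8);o[:a.shape[0],:a.shape[1]]=a;o[377:377+b.shape[0],:b.shape[1]]=b;cv2.imwrite('pics/end.png',o[...,::-1])
def c_(c,lo,hi,roi):
    h=cv2.cvtColor(c['image'],cv2.COLOR_RGB2HSV);m=cv2.inRange(h,lo,hi);z=np.zeros_like(m);z[roi[1]:roi[3],roi[0]:roi[2]]=m[roi[1]:roi[3],roi[0]:roi[2]]
    p=cv2.findNonZero(z);return None if p is None else p[:,0].mean(0).round(1)
for nm,d in(('before',D0),('after',D)):
    g=c_(d['top'],(45,130,60),(85,255,255),(210,222,250,242));r=c_(d['top'],(0,120,60),(8,255,255),(170,215,215,240))
    print(nm,'cap',g,None if g is None else onz(d['top'],*g,.058),'red',r,onz(d['top'],*r,.098))
E
python3 k.py
```

```text
time: 19.5
ee_pos: [0.5163, 0.3823, 0.2044]
tool_rot: [-1.04, 1.422, -1.443]
ft_force: [1.1, -1.7, -0.1]
gripper_width: 0.0871
before cap [225.1 230.7] [0.53007397 0.12928317 0.058     ] red [181.9 230.6] [0.5169987  0.22477745 0.098     ]
after cap [230.9 229.9] [0.53259244 0.11491225 0.058     ] red [195.1 228.9] [0.52222719 0.1932782  0.098     ]
turn 0.532 theta(fix) 0.473 along -178.70 need 10.64 lat 23.36 dz 133.07 | Fa 0.16 Fn 0.07 Fz 0.44 Tz -0.051 | err tool [179.21   1.08  65.42] w 0.0868 t 19.6 q7 -0.88
```

View pics/end.png

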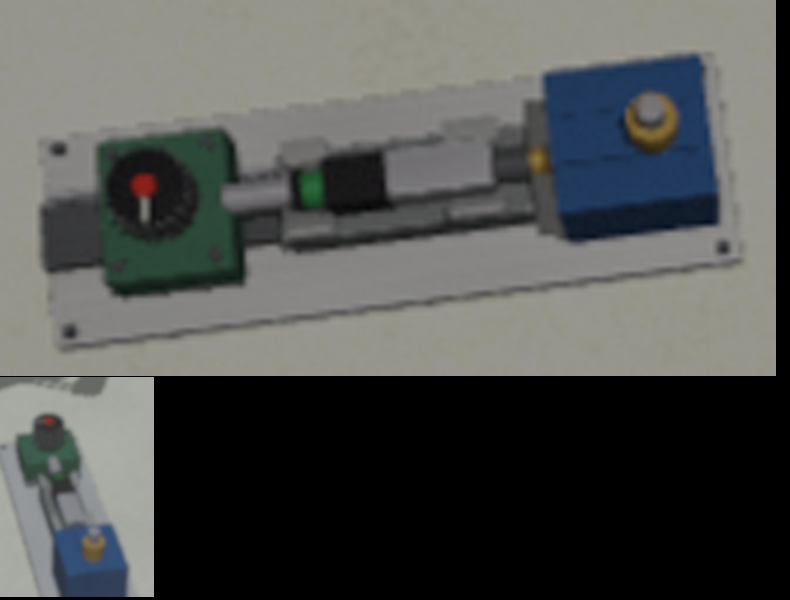

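The picture shows the injector straight in the cradle, with only a sliver of brass left outside the mouth at (538,158). The pad is on the green cap at (310,187). I'll check how far the body moved before handing in.

Run:
```python
from h import *
import pickle
yaw=np.radians(-80.7);a=np.array([np.cos(yaw),np.sin(yaw)]);n=np.array([-a[1],a[0]])
for f in('c3.pkl','c4.pkl'):
    t=pickle.load(open(f,'rb'))['top'];g=cv2.GaussianBlur(cv2.cvtColor(t['image'],cv2.COLOR_RGB2GRAY),(0,0),.7).astype(np.float32)
    # profile along axis line at z=66 (body top), through lateral 545/546/547
    res=[]
    for lat in(.540,.5425,.545):
        x=np.arange(-.10,.11,.0005);p=[proj(t,[*(a*k+n*lat),.066]) for k in x]
        pr=cv2.remap(g,np.array([[q[0] for q in p]],np.float32),np.array([[q[1] for q in p]],np.float32),cv2.INTER_LINEAR)[0]
        d=np.diff(pr);res.append((x[np.argmax(d)]*1000,x[np.argmin(d)]*1000,round(float(d.max()),1),round(float(d.min()),1)))
    print(f,np.round(res,1).tolist())
```

```text
c3.pkl [[-2.5, -66.5, 10.0, -8.2], [-2.5, -68.0, 10.2, -9.0], [-2.5, -67.5, 9.6, -9.0]]
c4.pkl [[13.5, -36.5, 9.5, -7.4], [12.5, -37.0, 9.3, -8.1], [12.5, -37.0, 8.7, -7.7]]
```

```bash
python3 -c "
from plant import manip
print(manip.job_done())"
```

```text
the job is handed in; nothing more can be done
None
```

I laid the injector in the cradle with its nozzle towards the collector. I then turned the knob clockwise about 1.7 rad in two grips, moving the hand along with the carriage. I released the knob, backed the arm away and handed the job in at about 20 s.

**Last checks that agreed:**
- **Ram pressure:** knob torque was about 0.35 N m while the injector was sliding and rose to 0.57 N m at the stop. That is about 11–13 N on the seal, and the rise matched the stiffness of the ram's pad.
- **Sideways load on the knob:** readings stayed at about 2 N or less, against the 12 N limit.
- **Position:** the final picture shows the injector straight in the cradle, most of the brass inside the mouth and the pad on the green cap.

**Less certain:**
- **Nozzle depth:** I could only infer it, because the seal is out of sight. The body moved about 15–16 mm, putting the tip at fixture x of about 121–123 mm. That is 11–13 mm inside the mouth, near the shallow end of the 12–22 mm seal range.
- **Scale and starting gap:** the top camera showed the carriage moving about 32 mm, against 33.6 mm from the knob angle. The gap to the ram before feeding came out nearer 15 mm than 12 mm.
- **Height check:** my camera check of the injector's height in the cradle failed because the colour mask found nothing. I relied on the gripper height at release and the pictures instead.

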